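Reset the tripped wire feeder through its covered well

TASK

The wire feeder in this welding booth has tripped. On the control box with the sliding black cover, push the cover all the way open with a fingertip, reach down into the round well beneath it and press the sunken white reset key fully down for a moment, then let it spring up and push the cover fully shut again. Pick nothing up, do not press the key in the other box's square well, and leave everything else on the bench where it is.

Things in the scene. Friction and masses are not known exactly. Their poses are not given: they have to be found in the camera images.
- feeder_box: Wire-feeder control box, grey, bolted to the bench, 120 mm (its x) x 230 mm (its y) x 60 mm tall; origin under its centre, z up. Its top panel has a round well, covered at the start by a sliding black cover. Two steel rails, 8 mm wide and standing 10 mm above the panel, run along its y with their centres at x = +-52 mm and hold the cover.
- round_well (a point): Centre of the mouth of the round well, level with the box's top panel (60 mm above the bench), 35 mm from the box's centre towards its -y. The well is 56 mm across and 44 mm deep; the reset key stands in its middle.
- cover (a joint): How far the sliding cover has been pushed along the box's +y, m: 0 fully shut (centred over the well), 0.09 fully open (against its stop); it starts between 0 and 0.03. It slides with about 2 N and stays where left. Box-shaped black cap, 92 x 92 mm and 22 mm tall, on the panel: too wide to grip, pushed on its end faces (-y face to open, +y face to shut).
- cover_top (a point): Centre of the cover's top face, 22.5 mm above the panel; moves with the cover.
- reset_key (a joint): Travel of the white reset key at the bottom of the round well, m: 0 up, 0.006 fully down. It is a spring key, about 1.5 N to start and 5 N at the bottom, and springs back up when let go.
- reset_key_top (a point): Centre of the reset key's top face, 26 mm across, 30 mm below the panel (30 mm above the bench) when up.
- fan_box: Fume-fan control box, grey, bolted down, 130 x 130 x 60 mm tall, with an open square well (56 x 56 mm, 44 mm deep) in the middle of its top; origin under its centre. Not part of the job.
- fan_key (a joint): Travel of the white key in the square well of the fan box, m: 0 up, 0.006 down. Must not be pressed.
- nozzle: Brass gas nozzle, 22 mm across, 45 mm tall, standing on the fan box's top; origin under its centre. A bystander: stays where it is.
- spool: Wire spool lying flat, black flanges and copper-coloured wire, 100 mm across, 45 mm tall; origin under its centre. A bystander: stays where it is.
- pipe_coupon: Steel pipe ring, 60 mm across, 50 mm tall; origin under its centre. A bystander: stays where it is.
- chipping_hammer: Hammer lying on the bench; origin at its underside. A bystander: stays where it is.
- spatter_can: Blue spray can, 66 mm across, 190 mm tall; origin under its centre. A bystander: stays where it is.
- angle_block: L-shaped steel block, about 70 x 70 x 30 mm tall; origin at its underside. A bystander: stays where it is.
- wire_brush: Hand brush lying on the bench; origin at its underside. A bystander: stays where it is.
- mug: White mug, 80 mm across, 90 mm tall; origin under its centre. A bystander: stays where it is.

How it is judged (in metres and radians):
On the way, in this order (a step that is already met when the one before it is completed fails the run):
1. the cover is pushed open, clear of the well (at least 80 of its 90 mm) (value of joint cover above 0.08 m), for 0.1 s.
2. the reset key is pressed down (at least 5 of its 6 mm) for 0.2 s (value of joint reset_key above 0.005 m), for 0.2 s.
3. the reset key has sprung back up (value of joint reset_key below 0.0015 m), for 0.1 s.
At the end, for the whole second after the job is handed in: The cover is shut to within 5 mm, both keys are up (within 1.5 mm), and every loose thing stands within 20 mm of where it began (value of joint cover below 0.005 m and value of joint each of reset_key, fan_key below 0.0015 m and distance of each of nozzle, spool, pipe_coupon, chipping_hammer, spatter_can, angle_block, wire_brush, mug from where it was at the start of the episode below 0.02 m); the robot touches nothing.
It fails at once if the key in the fan box's square well is pressed (3 mm or more) (value of joint fan_key above 0.003 m).
It fails at once if a loose thing is lifted, carried or pushed 20 mm or more (distance of any of nozzle, spool, pipe_coupon, chipping_hammer, spatter_can, angle_block, wire_brush, mug from where it was at the start of the episode above 0.02 m).
It also fails if it takes over 50 s, if anything falls off the work surface, if the arm or the gripper's body presses on something with over 40 N, if the wrist force passes 120 N, or if a joint passes its speed limit or range.

ROBOT

A 6-joint arm with a two-finger parallel gripper is mounted at the origin on the work surface. World frame = base frame: x ahead of the robot, y to its left, z up, the work surface at z = 0. Lengths are in mm, angles in rad, forces in N, time in s.
With the tool pointing down it reaches from about 400 to 925 mm from the base axis. Payload 12.5 kg.
Tool frame: the origin (TCP) lies at the very end of the fingers, on their centre line; the grasp point (between the pads) lies 19 mm behind it; z points along the fingers, y is the line along which they close (so a half turn about z gives the same grasp; the last joint's range is limited). The gripper opens to 95 mm and grips with 3 to 60 N. Pads are 20 mm wide; open, the fingers measure 119 mm over their backs; the gripper's body (75 mm by 180 mm) begins 59 mm behind the grasp point.
Start: joints at [-1.251, 0.491, 1.559, -0, 1.092, -0.106], TCP at [258.18, -569.201, 214.661] pointing down, gripper open.
Joint ranges: [-3.1, 3.1], [-0.84, 2.19], [0.05, 2.79], [-1.13, 4.28], [0.06, 2.93], [-2.69, 2.69]. Speed limits (rad/s): [2.22, 2.22, 2.79, 3.14, 3.14, 3.14].

INTERFACE

Orientations are given as [roll, pitch, yaw] about the fixed x, y, z axes, in that order (R = Rz(yaw) Ry(pitch) Rx(roll)).
In Python, from cell import env gives the robot as it stands.
- The arm moves only by the tool steer_hand, called after "Call:" by a JSON object that holds its "api" and its "payload". Schema: {"type":"object","properties":{"offsets":{"type":"string"},"only":{"type":"string"},"quiet":{"type":"boolean"},"lines":{"type":"string"}},"required":["offsets"],"additionalProperties":false}. offsets is a string of 1 to 5 rows, parted by semicolons, with the numbers parted by commas; each row has 5 numbers: dx, dy, dz in mm, then a turn about the tool's z in rad, then the opening from 0.0 (shut) to 1.0 (fully open); each row is the pose to reach, as a shift and turn from the pose commanded when the call began, along the tool's axes at that moment; what a row does not reach only later rows make up. A row lasts 1/12 s, in which the tool goes at most 41.7 mm and 0.125 rad, less where a joint would pass 70% of its speed; a pose out of reach is approached as far as the arm can. The fingers move at their own pace and stop on an object; the grip force is fixed at half the most. Time passes only in rows, so rows that do not move let the fingers close. The tool returns the time, the measured TCP pose, the force, the opening and the grip force at its end. only (a regular expression) keeps the lines of the reply that match it, lines (a string "A,B") keeps lines A to B, and quiet returns only ok. Input that does not fit is refused with a message, and nothing moves.
- env.state(): the state, without advancing time (a new reading comes with each control period).
- env.read_camera(name): name is "scene" or "top"; returns (picture, depth): 400x640x3 uint8, red, green, blue; 400x640 float32, mm along the optical axis (not along the pixel's ray), 0 where there is no reading.
- env.camera_info(name): a dict with "vertical_fov" (degrees; the focal length in pixels is half the picture's height over the tangent of half this angle, whatever the lens; pixels are square), "cx", "cy" (the principal point, pixels), "origin" and "attitude" of the camera in the world. Camera axes: x right, y down, z forward; pixel columns grow to the right and rows downward; lengths in mm; the calibration is good to about 2 mm. A picture is of the moment at which its call begins. camera_info takes no time and is no camera call.
- env.job_done(): hands the job in; it is judged then, once.
The state is a dict: "t": time; "joints": joint angles; "qvel": joint speeds; "tau": joint torques, N m; "eef_pos": TCP position; "tcp_rot": TCP orientation; "ft_force": force on the tool from outside, world axes, zero at the start; "moment": the same for the moment, N m; "opening": opening from 0.0 (shut) to 1.0 (fully open); "grip_force": force on a finger pad.
Only numpy, scipy, OpenCV 4.12 (cv2) and the standard library are available. Lean on these libraries where they do the work, as an engineer would, in place of code of your own. Each camera call takes 0.05 s, during which the arm holds its last target. There are 200 camera calls.

## Working session

There is one attempt and no reset: what is moved stays moved. The work goes in short steps, Python scripts to look and compute and a tool call to move; the robot and the scene stay as the last step left them, time stands still between calls to the robot, and variables do not carry over. Pictures are saved under pics/ and viewed, at most 10 in all, crops included, and the job is handed in when it is done.

```bash
ls; mkdir -p pics; python3 - <<'E'
from cell import env
import cv2,numpy as np
for n in("scene","top"):
    p,d=env.read_camera(n); cv2.imwrite(f"pics/{n}0.png",p[:,:,::-1]); np.savez(f"{n}0.npz",p=p,d=d); print(env.camera_info(n))
s=env.state();print(s["t"],s["eef_pos"],s["tcp_rot"],s["opening"])
E
```

```text
cell.py
pics
{'vertical_fov': 52.02401911617568, 'cx': 311.0430221211024, 'cy': 197.3847851668591, 'origin': array([1115.26140579, -824.31060814,  862.35669897]), 'attitude': array([-2.23025457, -0.00780328,  0.53938737])}
{'vertical_fov': 51.291871777030885, 'cx': 321.58287038657124, 'cy': 204.22751752269934, 'origin': array([ 345.23149581,   26.4232574 , 1284.29692688]), 'attitude': array([-2.95737034e+00,  6.92239115e-04, -1.58237454e+00])}
0.1 [ 258.11019348 -568.96789849  214.137448  ] [-3.14061415e+00 -1.26156781e-04  4.25777900e-01] 1.0023538938900534
```

View pics/top0.png

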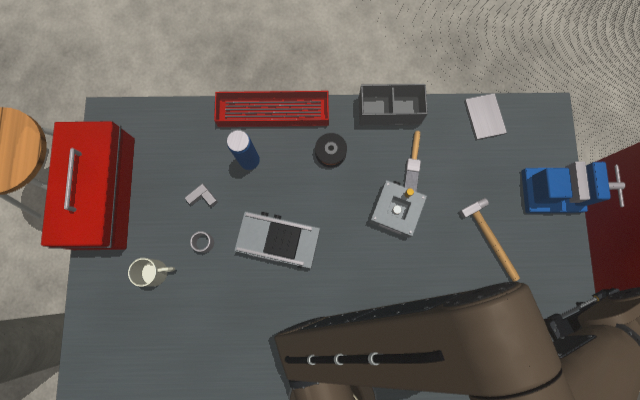

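View pics/scene0.png

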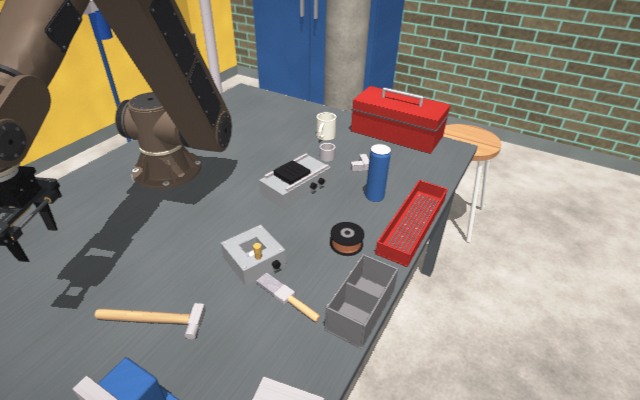

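```bash
cat > h.py <<'E'
import numpy as np,cv2
from scipy.spatial.transform import Rotation as R
from cell import env
def cloud(n,d):
    c=env.camera_info(n);f=200/np.tan(np.radians(c["vertical_fov"]/2))
    v,u=np.mgrid[:400,:640]
    P=np.stack([(u-c["cx"])/f*d,(v-c["cy"])/f*d,d],-1)
    return P@R.from_euler("xyz",c["attitude"]).as_matrix().T+c["origin"]
def rect(m,P):
    return cv2.minAreaRect(P[m][:,:2].astype(np.float32))
E
python3 - <<'E'
from h import *
for n,box in(("top",(205,275,225,330)),("scene",(145,205,250,335))):
    z=np.load(n+"0.npz");P=cloud(n,z["d"].astype(float));p=z["p"].astype(int)
    roi=np.zeros((400,640),bool);roi[box[0]:box[1],box[2]:box[3]]=1;roi&=z["d"]>0
    Z=P[...,2];br=p.sum(-1)
    print(n,"bench",np.median(Z[roi&(Z<20)]))
    for name,m in(("box",roi&(Z>45)),("panel",roi&(abs(Z-60)<5)&(br>300)),("cover",roi&(Z>74)&(br<150)),("all>74",roi&(Z>74))):
        m=cv2.morphologyEx(m.astype(np.uint8),cv2.MORPH_OPEN,np.ones((3,3)))>0
        print(name,m.sum(),rect(m,P),np.median(Z[m]),P[m][:,:2].mean(0))
    for name,q in(("can",(150,240)),("spool",(150,331)),("ring",(242,200)),("angle",(195,205)),("mug",(272,147)),("nozzle",(192,410))):
        if n=="top":print(name,P[q])
E
```

```text
top bench -1.0752793880794798
box 3165 ((469.5105895996094, 157.68649291992188), (230.1718292236328, 121.14740753173828), 76.65373992919922) 62.02043520270422 [468.08419574 156.243682  ]
panel 1357 ((469.5555419921875, 157.7521209716797), (230.0406036376953, 119.3252182006836), 76.83734893798828) 59.09806091083374 [472.52777668 163.76677569]
cover 0 ((0.0, 0.0), (0.0, 0.0), 0.0) nan [nan nan]
all>74 1001 ((465.86639404296875, 140.78030395507812), (92.1771469116211, 91.77540588378906), 76.24800872802734) 81.5141799307653 [465.3948655 140.3917507]
can [703.36146993 246.83794306 188.3417315 ]
spool [746.09678464  -6.51350188  47.38723791]
ring [470.73687067 401.8790354   -3.28981575]
angle [612.01180427 382.84339069  30.01601673]
mug [380.84234057 557.9717308    1.22843446]
nozzle [ 597.87651339 -231.57149875  105.48426997]
scene bench -0.18355838880199826
box 1629 ((475.10504150390625, 156.30743408203125), (235.0608367919922, 125.329345703125), 75.49947357177734) 61.84045967065731 [481.0631908  137.62136834]
panel 608 ((473.33331298828125, 157.4359893798828), (233.9922637939453, 124.86158752441406), 76.5526351928711) 59.515934754667114 [471.81947259 140.60195504]
cover 438 ((470.2922668457031, 137.31651306152344), (90.05907440185547, 93.30475616455078), 78.2846908569336) 81.62555641598533 [472.72123223 133.03358706]
all>74 462 ((469.768798828125, 139.3784637451172), (93.8844985961914, 95.16725158691406), 78.2846908569336) 81.63930957104094 [472.84537138 135.07079374]
  return _methods._mean(a, axis=axis, dtype=dtype,
  ret = ret.dtype.type(ret / rcount)
<stdin>:9: RuntimeWarning: Mean of empty slice.
  ret = um.true_divide(
```

```bash
python3 - <<'E'
import cv2
a=cv2.resize(cv2.imread("pics/top0.png")[200:280,225:335],None,fx=5,fy=5,interpolation=cv2.INTER_CUBIC);cv2.imwrite("pics/c0.png",a)
E
```

```text
(no output)
```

View pics/c0.png

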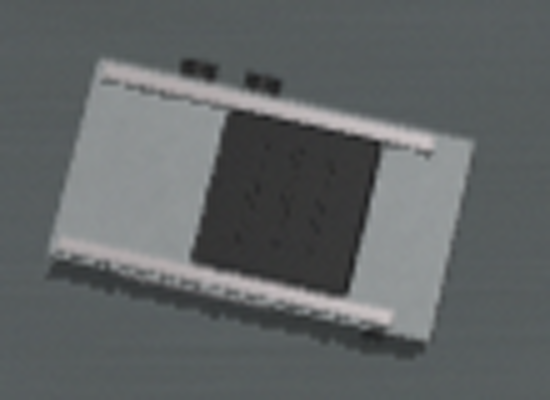

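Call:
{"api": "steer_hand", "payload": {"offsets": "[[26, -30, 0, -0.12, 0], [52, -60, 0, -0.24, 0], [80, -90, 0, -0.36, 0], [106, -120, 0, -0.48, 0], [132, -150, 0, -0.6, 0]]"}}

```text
refused: offsets: the value is not of type 'string' (schema: type "string"). Nothing was moved.
```

The call was refused and nothing moved: it wants rows parted by semicolons, with the numbers parted by commas. Same move again in that form.

Call:
{"api": "steer_hand", "payload": {"offsets": "26,-30,0,-0.12,0;52,-60,0,-0.24,0;80,-90,0,-0.36,0;106,-120,0,-0.48,0;132,-150,0,-0.6,0"}}

```text
t: 0.52
eef_pos: [316.5, -376.1, 214.4]
tcp_rot: [-3.141, -0.0, 1.031]
ft_force: [0.8, -0.3, 0.2]
opening: 0.708
grip_force: 0.0
```

Call:
{"api": "steer_hand", "payload": {"offsets": "0,0,0,-0.12,0;0,0,0,-0.24,0;0,0,0,-0.312,0;0,0,0,-0.312,0"}}

```text
t: 0.85
eef_pos: [316.5, -377.8, 214.6]
tcp_rot: [-3.142, -0.0, 1.342]
ft_force: [0.3, -0.1, 0.0]
opening: 0.427
grip_force: 0.0
```

Call:
{"api": "steer_hand", "payload": {"offsets": "40,10,0,0,0;80,20,0,0,0;120,28,0,0,0;160,28,0,0,0;200,28,0,0,0"}}

```text
t: 1.27
eef_pos: [390.0, -188.3, 214.4]
tcp_rot: [-3.141, -0.0, 1.334]
ft_force: [0.8, -0.2, -0.3]
opening: 0.074
grip_force: 0.0
```

Call:
{"api": "steer_hand", "payload": {"offsets": "40,0,0,0,0;80,0,0,0,0;120,0,0,0,0;160,0,0,0,0;200,0,0,0,0"}}

```text
t: 1.68
eef_pos: [436.0, 6.5, 214.7]
tcp_rot: [3.141, 0.0, 1.334]
ft_force: [1.3, -0.3, -0.4]
opening: 0.004
grip_force: 0.0
```

Call:
{"api": "steer_hand", "payload": {"offsets": "35,0,30,0,0;68,0,60,0,0;68,0,90,0,0;68,0,90,0,0"}}

```text
t: 2.02
eef_pos: [449.5, 72.3, 120.1]
tcp_rot: [-3.134, 0.002, 1.338]
ft_force: [-0.7, -1.1, 0.5]
opening: 0.0
grip_force: 0.0
```

```bash
python3 - <<'E'
from h import *
for n in("scene","top"):
    p,d=env.read_camera(n); cv2.imwrite(f"pics/{n}1.png",p[:,:,::-1]); np.savez(f"{n}1.npz",p=p,d=d)
a=cv2.imread("pics/scene1.png")[60:260,180:400];cv2.imwrite("pics/c1.png",cv2.resize(a,None,fx=2.7,fy=2.7))
E
```

```text
(no output)
```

View pics/c1.png

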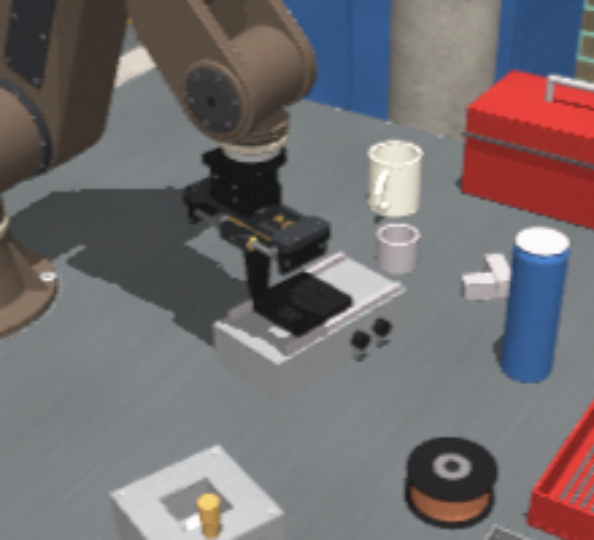

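The closed fingers (near crop pixel 258,290) stand just above the -y end of the cover, with everything else undisturbed. Next I lower them and push.

Call:
{"api": "steer_hand", "payload": {"offsets": "0,0,20,0,0;0,0,40,0,0;0,0,57,0,0;0,0,57,0,0"}}

```text
t: 2.45
eef_pos: [451.7, 69.6, 67.5]
tcp_rot: [-3.141, 0.0, 1.335]
ft_force: [-0.0, -0.1, 0.0]
opening: 0.007
grip_force: 0.0
```

Call:
{"api": "steer_hand", "payload": {"offsets": "15,0,0,0,0;30,0,0,0,0;45,0,0,0,0;60,0,0,0,0;60,0,0,0,0"}}

```text
t: 2.87
eef_pos: [467.0, 129.9, 69.9]
tcp_rot: [3.139, -0.001, 1.337]
ft_force: [0.3, 0.1, -0.2]
opening: 0.01
grip_force: 0.0
```

Call:
{"api": "steer_hand", "payload": {"offsets": "8,0,0,0,0;16,0,0,0,0;20,0,0,0,0;24,0,0,0,0;24,0,0,0,0"}}

```text
t: 3.28
eef_pos: [471.4, 152.9, 67.8]
tcp_rot: [3.141, -0.0, 1.338]
ft_force: [0.2, -0.7, -0.1]
opening: 0.001
grip_force: 0.0
```

Call:
{"api": "steer_hand", "payload": {"offsets": "2,0,0,0,0;4,0,0,0,0;4,0,0,0,0"}}

```text
t: 3.53
eef_pos: [471.4, 154.2, 67.6]
tcp_rot: [-3.14, 0.004, 1.339]
ft_force: [-1.4, -23.4, 6.9]
opening: -0.001
grip_force: 12.1
```

Call:
{"api": "steer_hand", "payload": {"offsets": "2,0,0,0,0;3,0,0,0,0;3,0,0,0,0"}}

```text
t: 3.78
eef_pos: [471.4, 154.6, 67.6]
tcp_rot: [-3.138, 0.007, 1.34]
ft_force: [-2.0, -49.9, 13.3]
opening: 0.002
grip_force: 24.7
```

Call:
{"api": "steer_hand", "payload": {"offsets": "-8,0,0,0,0;-12,0,0,0,0;-12,0,-30,0,0;-12,0,-60,0,0;-40,0,-90,0,0"}}

```text
t: 4.2
eef_pos: [464.1, 122.3, 158.4]
tcp_rot: [-3.141, -0.001, 1.34]
ft_force: [-0.2, -0.8, 0.3]
opening: 0.005
grip_force: 0.0
```

Call:
{"api": "steer_hand", "payload": {"offsets": "-40,0,-20,0,0;-80,0,-40,0,0;-120,0,-60,0,0;-160,0,-60,0,0;-160,0,-60,0,0"}}

```text
t: 4.62
eef_pos: [425.9, -39.1, 218.8]
tcp_rot: [3.139, 0.001, 1.335]
ft_force: [-0.6, -0.1, -0.2]
opening: 0.002
grip_force: 0.0
```

```bash
python3 - <<'E'
from h import *
out=[]
for n,b in(("scene",(140,210,240,350)),("top",(200,280,225,335))):
    p,d=env.read_camera(n); np.savez(f"{n}2.npz",p=p,d=d)
    out.append(cv2.resize(np.ascontiguousarray(p[b[0]:b[1],b[2]:b[3],::-1]),(660,300)))
    P=cloud(n,d.astype(float));Z=P[...,2];br=p.astype(int).sum(-1)
    roi=np.hypot(P[...,0]-463,P[...,1]-123)<45
    roi&=d>0
    m=roi&(Z<45)&(Z>5);print(n,"well",m.sum(),rect(m,P) if m.sum()>3 else 0)
    m=roi&(abs(Z-29)<5)&(br>450)
    if m.sum()>3:print("key",m.sum(),rect(m,P),cv2.minEnclosingCircle(P[m][:,:2].astype(np.float32)),np.median(Z[m]))
    m=(np.hypot(P[...,0]-483,P[...,1]-211)<75)&(Z>76)&(Z<88)&(br<200);print("cover",m.sum(),rect(m,P) if m.sum()>3 else 0)
cv2.imwrite("pics/c2.png",np.vstack(out))
E
```

```text
scene well 66 ((450.61474609375, 142.70623779296875), (45.5380859375, 18.04816246032715), 43.311458587646484)
key 4 ((453.154541015625, 141.11416625976562), (38.56296920776367, 2.2339651584625244), 30.082935333251953) ((453.7144775390625, 140.1476593017578), 19.281579971313477) 28.511429118009573
cover 396 ((487.5932312011719, 207.72280883789062), (94.25756072998047, 93.39569854736328), 76.74710083007812)
top well 263 ((463.83563232421875, 126.13349914550781), (50.482666015625, 51.52810287475586), 89.03889465332031)
key 54 ((462.9715270996094, 122.73059844970703), (21.26512908935547, 21.379104614257812), 0.4469487965106964) ((461.88787841796875, 122.87287139892578), 12.169659614562988) 28.573011483163214
cover 958 ((482.83477783203125, 210.19845581054688), (91.84056091308594, 90.93636322021484), 76.2041244506836)
```

View pics/c2.png

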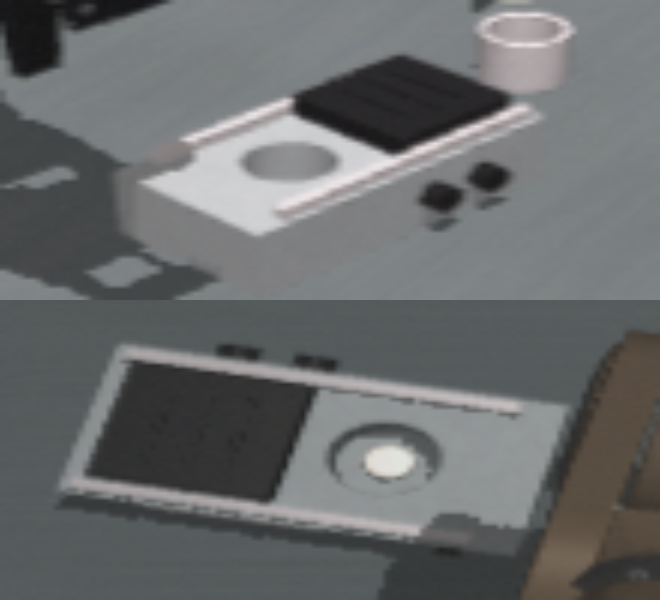

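The cover is fully open and both key and well are visible (key at about 388,462 in the crop). The fan box and the bystanders have not been touched.

Call:
{"api": "steer_hand", "payload": {"offsets": "40,0,0,0,0;80,0,20,0,0;120,0,40,0,0;160,0,60,0,0;166,0,80,0,0"}}

```text
t: 5.13
eef_pos: [465.5, 131.4, 136.8]
tcp_rot: [3.14, -0.001, 1.341]
ft_force: [0.6, -0.4, -0.4]
opening: 0.006
grip_force: 0.0
```

Call:
{"api": "steer_hand", "payload": {"offsets": "0,0,20,0,0;0,0,40,0,0;0,0,60,0,0;0,0,60,0,0"}}

```text
t: 5.47
eef_pos: [462.9, 127.8, 74.2]
tcp_rot: [-3.136, 0.002, 1.34]
ft_force: [-0.2, 0.3, 0.7]
opening: 0.003
grip_force: 0.0
```

Call:
{"api": "steer_hand", "payload": {"offsets": "-4,1,0,0,0;-4,1,8,0,0;-4,1,22,0,0;-4,1,38,0,0;-4,1,38,0,0"}}

```text
t: 5.88
eef_pos: [464.5, 122.1, 38.5]
tcp_rot: [-3.14, 0.001, 1.337]
ft_force: [-0.1, -0.1, -0.8]
opening: 0.008
grip_force: 0.0
```

Call:
{"api": "steer_hand", "payload": {"offsets": "0,0,6,0,0;0,0,11,0,0;0,0,15,0,0;0,0,15,0,0"}}

```text
t: 6.22
eef_pos: [465.5, 122.2, 24.7]
tcp_rot: [3.14, -0.0, 1.338]
ft_force: [0.8, 1.4, 4.6]
opening: 0.002
grip_force: 2.3
```

Call:
{"api": "steer_hand", "payload": {"offsets": "0,0,2,0,0;0,0,2,0,0;0,0,2,0,0;0,0,2,0,0"}}

```text
t: 6.55
eef_pos: [465.5, 122.2, 24.0]
tcp_rot: [3.139, -0.001, 1.338]
ft_force: [-1.9, -0.1, 18.0]
opening: 0.006
grip_force: 9.3
```

Call:
{"api": "steer_hand", "payload": {"offsets": "0,0,0,0,0;0,0,0,0,0;0,0,0,0,0"}}

```text
t: 6.8
eef_pos: [465.6, 122.3, 24.1]
tcp_rot: [3.139, -0.001, 1.338]
ft_force: [-1.2, -0.1, 18.3]
opening: 0.005
grip_force: 9.3
```

Call:
{"api": "steer_hand", "payload": {"offsets": "0,0,-15,0,0;0,0,-40,0,0;0,0,-70,0,0;0,0,-100,0,0;0,0,-100,0,0"}}

```text
t: 7.22
eef_pos: [466.7, 122.4, 127.3]
tcp_rot: [3.135, -0.002, 1.338]
ft_force: [0.8, 0.0, -0.8]
opening: 0.009
grip_force: 0.0
```

Call:
{"api": "steer_hand", "payload": {"offsets": "40,0,0,0,0;80,0,0,0,0;120,0,0,0,0;160,0,0,0,0;162,0,0,0,0"}}

```text
t: 7.63
eef_pos: [503.3, 284.8, 122.4]
tcp_rot: [3.14, -0.002, 1.341]
ft_force: [-1.0, 0.2, -0.4]
opening: 0.004
grip_force: 0.0
```

Call:
{"api": "steer_hand", "payload": {"offsets": "0,0,0,0,0;0,0,0,0,0;0,0,0,0,0"}}

```text
t: 7.88
eef_pos: [502.0, 278.7, 122.4]
tcp_rot: [-3.141, 0.001, 1.337]
ft_force: [-0.0, -0.6, 0.8]
opening: 0.006
grip_force: 0.0
```

```bash
python3 - <<'E'
from h import *
p,d=env.read_camera("scene");a=p[100:240,220:400,::-1]
cv2.imwrite("pics/c3.png",cv2.resize(np.ascontiguousarray(a),None,fx=3.5,fy=3.5))
E
```

```text
(no output)
```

View pics/c3.png

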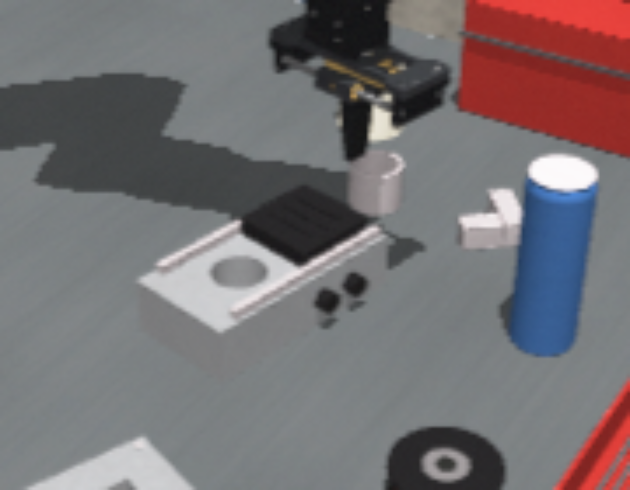

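The cover is still open. The fingers (crop 355,140) are beyond its +y face and clear of the pipe ring. Now I lower them and push the cover shut.

Call:
{"api": "steer_hand", "payload": {"offsets": "0,0,20,0,0;0,0,40,0,0;0,0,55,0,0;0,0,55,0,0;0,0,55,0,0"}}

```text
t: 8.35
eef_pos: [502.3, 278.8, 67.5]
tcp_rot: [-3.141, 0.001, 1.337]
ft_force: [1.1, -0.0, 0.5]
opening: 0.005
grip_force: 0.0
```

Call:
{"api": "steer_hand", "payload": {"offsets": "-15,0,0,0,0;-30,0,0,0,0;-45,0,0,0,0;-60,0,0,0,0;-70,0,0,0,0"}}

```text
t: 8.77
eef_pos: [486.1, 209.9, 68.4]
tcp_rot: [3.141, -0.0, 1.337]
ft_force: [2.1, 1.7, 2.2]
opening: 0.006
grip_force: 1.2
```

Call:
{"api": "steer_hand", "payload": {"offsets": "-10,0,0,0,0;-18,0,0,0,0;-24,0,0,0,0;-29,0,0,0,0;-29,0,0,0,0"}}

```text
t: 9.18
eef_pos: [479.0, 182.6, 67.5]
tcp_rot: [-3.141, 0.001, 1.337]
ft_force: [0.5, 1.1, 0.3]
opening: 0.006
grip_force: 0.0
```

Call:
{"api": "steer_hand", "payload": {"offsets": "-2,0,0,0,0;-4,0,0,0,0;-4,0,0,0,0"}}

```text
t: 9.43
eef_pos: [478.3, 179.5, 67.4]
tcp_rot: [-3.141, 0.0, 1.338]
ft_force: [0.6, 0.7, 0.0]
opening: 0.003
grip_force: 0.0
```

Call:
{"api": "steer_hand", "payload": {"offsets": "-1,0,0,0,0;-2,0,0,0,0;-2,0,0,0,0;-2,0,0,0,0"}}

```text
t: 9.77
eef_pos: [478.1, 178.2, 67.5]
tcp_rot: [-3.142, -0.001, 1.338]
ft_force: [-0.1, 6.3, -1.2]
opening: 0.002
grip_force: 3.2
```

Call:
{"api": "steer_hand", "payload": {"offsets": "-1,0,0,0,0;-2,0,0,0,0;-2,0,0,0,0;-2,0,0,0,0"}}

```text
t: 10.1
eef_pos: [478.1, 177.9, 67.6]
tcp_rot: [3.14, -0.003, 1.337]
ft_force: [0.2, 22.1, -2.4]
opening: 0.004
grip_force: 11.2
```

Against the shut stop at 22 N. I'll retreat and check.

Call:
{"api": "steer_hand", "payload": {"offsets": "5,0,0,0,0;14,0,0,0,0;18,0,-25,0,0;18,0,-60,0,0;18,0,-100,0,0"}}

```text
t: 10.52
eef_pos: [481.0, 193.4, 167.6]
tcp_rot: [-3.138, 0.002, 1.338]
ft_force: [1.6, 0.8, 0.8]
opening: 0.002
grip_force: 0.0
```

Call:
{"api": "steer_hand", "payload": {"offsets": "40,0,-30,0,0;80,0,-60,0,0;120,0,-60,0,0;120,0,-60,0,0;120,0,-60,0,0"}}

```text
t: 10.93
eef_pos: [509.8, 312.7, 228.0]
tcp_rot: [3.14, -0.001, 1.341]
ft_force: [0.2, 0.1, 0.0]
opening: 0.001
grip_force: 0.0
```

```bash
python3 - <<'E'
from h import *
p,d=env.read_camera("scene");cv2.imwrite("pics/s4.png",p[:,:,::-1])
P=cloud("scene",d.astype(float));Z=P[...,2];br=p.astype(int).sum(-1)
m=(np.hypot(P[...,0]-466,P[...,1]-125)<75)&(Z>76)&(Z<88)&(br<200);print("cover",m.sum(),rect(m,P))
E
```

```text
cover 437 ((463.5256042480469, 120.74673461914062), (92.55952453613281, 98.22007751464844), 76.16864013671875)
```

View pics/s4.png

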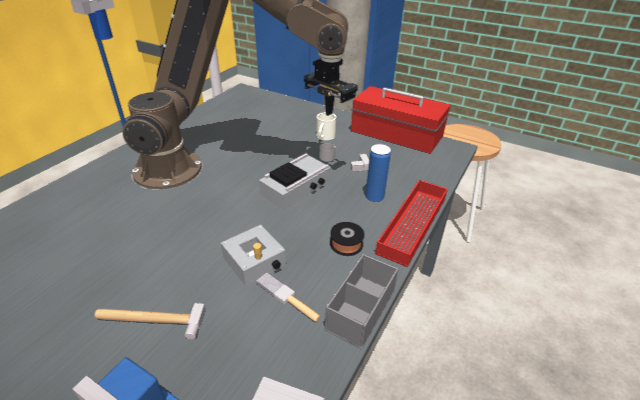

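The cover is shut over the well (pixel 290,173), the arm is clear, and the other things are where they were.

```bash
python3 -c "
from cell import env
print(env.job_done())"
```

```text
the job is handed in; nothing more can be done
None
```

I pushed the cover fully open, pressed the reset key to the bottom for about half a second, let it go, pushed the cover shut against its stop, and handed the job in at about 11 s; the hand-in returned no verdict.

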